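# Set the red screwdriver in the sloping rest

## Robot

A 6-joint arm with a two-finger parallel gripper is mounted at the origin on a cart in front of the work surface, level with it; the furniture and walls round the work are solid. World frame = base frame: x ahead of the robot, y to its left, z up, the work surface at z = 0. Lengths are in m, angles in rad, forces in N, time in s.
With the tool pointing down it reaches from about 0.25 to 0.775 m from the base axis. Payload 4 kg.
Tool frame: the origin (TCP) lies between the finger pads; the fingertips stand 14 mm ahead of it and the grasp point (between the pads) lies 5 mm behind it (tip_reach is the distance from the TCP to the fingertips, in m); z points along the fingers, y is the line along which they close (so a half turn about z gives the same grasp; the last joint's range is limited). The gripper opens to 94 mm and grips with 3 to 60 N. Pads are 16 mm wide; open, the fingers measure 119 mm over their backs; the gripper's body (75 mm by 177 mm) begins 78 mm behind the grasp point.
Start: joints at [1.001, 0.087, 1.371, -0, 1.684, -0.103], TCP at [0.248, 0.491, 0.22] pointing down, gripper open.
Joint ranges: [-3.1, 3.1], [-0.76, 2.03], [0.27, 2.55], [-1.08, 4.22], [0.17, 2.65], [-2.57, 2.57]. Speed limits (rad/s): [2.79, 2.79, 3.14, 3.14, 3.14, 3.14].

## Interface

Orientations are given as [roll, pitch, yaw] about the fixed x, y, z axes, in that order (R = Rz(yaw) Ry(pitch) Rx(roll)).
In Python, from bench import * gives the robot as it stands. The module is installed in compiled form; this text tells all that it offers.
- The arm moves only by the tool servo_tool, never from a script. Its argument "targets" is a list of rows, each a list of 4 numbers: the shift along the tool's x, y, z in cm, then the turn about the tool's z in degrees. A call has 1 to 8 rows; each row is the pose to reach, as a shift and turn from the pose commanded when the call began, along the tool's axes at that moment; what a row does not reach only later rows make up. A row lasts 1/8 s, in which the tool goes at most 62.5 mm and 10.7 degrees, less where a joint would pass 70% of its speed; a pose out of reach is approached as far as the arm can. A call with a gripper value outside its range is refused whole. "claw" is the closure in counts, from 0 (fully open) to 255 (shut), set as the call begins (left out, the last holds). The fingers move at their own pace and stop on an object; the grip force is fixed at half the most. Time passes only in rows, so rows that repeat a pose let the fingers close. It gives the time, the measured TCP pose, the force, the opening and the grip force at its end, in the units of the state.
- get_obs(): the state, without advancing time (a new reading comes with each control period).
- snapshot(name): name is "side" or "top" or "wrist"; returns the picture (384x512x3 uint8, blue, green, red); there is no depth.
- camera_model(name): a dict with "camera_matrix" (3x3 intrinsics, pixels), "camera_from_world" (4x4, takes a point from world to camera coordinates). Camera axes: x right, y up, looking along -z (the intrinsics and any distortion apply to the point x, -y, -z); pixel columns grow to the right and rows downward; lengths in m; the calibration is good to about 2 mm. A picture is of the moment at which its call begins: read the wrist's pose just before it. camera_model takes no time and is no camera call; for the wrist camera it gives the pose at the moment of the call.
- close_job(): hands the job in; it is judged then, once.
The state is a dict: "time": time; "joint_positions": joint angles; "qvel": joint speeds; "joint_torque": joint torques, N m; "tool_pos": TCP position; "ee_rot": TCP orientation; "wrist_force": force on the tool from outside, world axes, zero at the start; "wrist_torque": the same for the moment, N m; "width": finger opening in m; "finger_force": force on a finger pad.
Only numpy, scipy, OpenCV 4.12 (cv2) and the standard library are available. Lean on these libraries where they do the work, as an engineer would, in place of code of your own. Each camera call takes 0.05 s, during which the arm holds its last target. There are 200 camera calls.

## Task

Pick up the red-handled screwdriver and set it in the sloping rest, so that it lies along the slope in both V forks, ready to be taken again at that angle: handle uphill, thin shank in the low fork, the front of the handle close to that fork. Let go of it there, and leave the blue-handled screwdriver where it lies.

Things in the scene. Friction and masses are not known exactly. Their poses are not given: they have to be found in the camera images.
- red_driver_handle (a point): Red-handled screwdriver, 210 mm long, under 0.2 kg, lying level on its handle. Point: on its axis, middle of the handle, 14 mm above the table. x axis: along the tool from blade tip to butt; at the start this points away from the robot, a little left. Handle: octagonal, 28 mm across flats, x -60 to +60 mm, flats at its sides. Steel shank 8 mm thick, x -60 to -150 mm (tip).
- blue_driver_handle (a point): A second screwdriver of the same shape and size with a blue handle, lying near the red one; same point and axes. It stays where it is.
- rest_seat (a point): Sloping rest: fixed plate with two orange V forks 8 mm thick. Point: where the middle of the seated handle lies, 105 mm up, clear between the forks. x axis: up the 30 degree slope (roughly away from the robot); y: across, level; z: square to the slope, up. Low fork, for the shank: x -70, V bottom z -6, tops z +20, y +-25 mm. High fork, for the handle: x +44, V bottom z -20, tops z +11, y +-31.
Things that resemble listed ones, but are neither listed nor needed, are in the scene too. Of the things that look like the part that bears rest_seat, the larger one is meant.

How it is judged:
By the outcome, as a careful person would: the job done as asked, in the order asked, and still so for the second after the job is handed in, with the robot touching nothing.
It also fails if it takes over 32 s, if anything falls off the work surface, if the arm or the gripper's body presses on something with over 40 N, if the wrist force passes 120 N, or if a joint passes its speed limit or range.

## Working session

There is one attempt and no reset: what is moved stays moved. The work goes in short steps, Python scripts to look and compute and a tool call to move; the robot and the scene stay as the last step left them, time stands still between calls to the robot, and variables do not carry over. Pictures are saved under pics/ and viewed, at most 10 in all, crops included, and the job is handed in when it is done.

Besides the shell and the picture viewer there is one more tool, called after ">>>" as name(argument=value, ...), one argument or row to a line, values as JSON. servo_tool: Moves the arm, as the interface text tells. Its arguments: {"type":"object","properties":{"targets":{"type":"array"},"claw":{"type":"number"}},"required":["targets"]}

```bash
mkdir -p pics
python3 - <<'E'
from bench import *
import cv2,numpy as np
o=get_obs();print(o)
for n in("side","top"):
    cv2.imwrite(f"pics/{n}0.png",snapshot(n)); m=camera_model(n); print(n,m)
E
```

```text
{'time': 0.0, 'joint_positions': array([ 1.00089882e+00,  8.79608426e-02,  1.37223741e+00, -2.67454404e-05,
        1.68359320e+00, -1.03065944e-01]), 'qvel': array([-0.00112457,  0.00160597, -0.00077562,  0.00139653,  0.00161646,
        0.00163909]), 'joint_torque': array([ 5.19869161e-05, -3.40182710e+01, -3.02425432e+01,  7.18115154e-02,
        3.31320707e-02, -1.70147860e-04]), 'tool_pos': array([0.2472492 , 0.49071663, 0.2183095 ]), 'ee_rot': array([-3.13940279e+00, -1.99779121e-04,  2.67475789e+00]), 'wrist_force': array([ 0.14505069, -0.15401225,  0.267471  ]), 'wrist_torque': array([-0.00792545, -0.00284675,  0.03381206]), 'finger_force': 0.0, 'width': 0.09399231396190902}
side {'camera_matrix': array([[411.7064436 ,   0.        , 248.94671011],
       [  0.        , 411.7064436 , 198.44925327],
       [  0.        ,   0.        ,   1.        ]]), 'camera_from_world': array([[-0.88743687, -0.46056609,  0.01829428,  0.60365495],
       [ 0.26051839, -0.46844399,  0.84420992, -0.04848526],
       [-0.38024462,  0.75394901,  0.53570041, -1.63384928],
       [ 0.        ,  0.        ,  0.        ,  1.        ]])}
top {'camera_matrix': array([[433.06461397,   0.        , 254.16836998],
       [  0.        , 433.06461397, 187.44608627],
       [  0.        ,   0.        ,   1.        ]]), 'camera_from_world': array([[ 2.11655130e-03, -9.99918346e-01, -1.26024509e-02,
         3.36392575e-01],
       [ 9.84575972e-01, -1.20998167e-04,  1.74957542e-01,
        -5.09352494e-01],
       [-1.74944781e-01, -1.27783770e-02,  9.84495321e-01,
        -1.43459619e+00],
       [ 0.00000000e+00,  0.00000000e+00,  0.00000000e+00,
         1.00000000e+00]])}
```

View pics/top0.png

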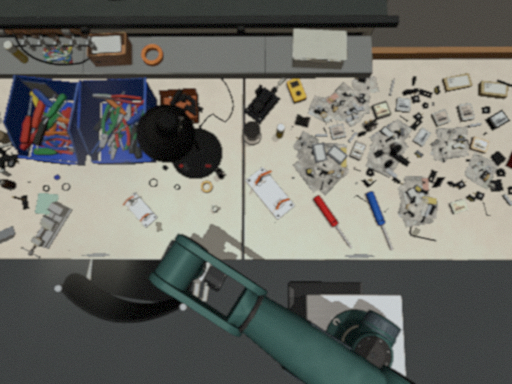

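View pics/side0.png

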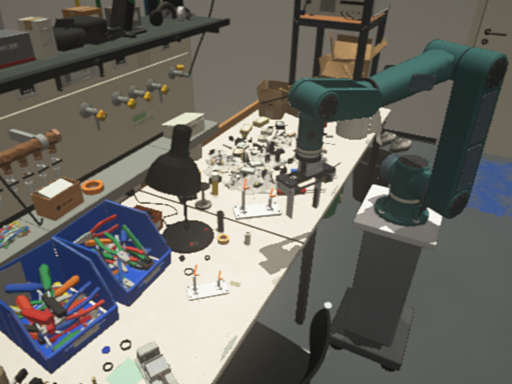

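Top view: the red driver runs from its butt at (316,198) to its tip at about (350,246). The blue one is at (376,207), the larger rest's plate at (270,193) and a smaller decoy at (142,210). In the side view the larger rest's forks are at about (243,195) and (270,198), and the arm hides the drivers.

```bash
cat > h.py <<'E'
import cv2,numpy as np
from bench import *
def ray(m,px):
    K=m["camera_matrix"];T=m["camera_from_world"]
    d=np.linalg.inv(K)@[px[0],px[1],1]; d=np.array([d[0],-d[1],-d[2]])
    R=T[:3,:3]; return -R.T@T[:3,3],R.T@d
def onz(m,px,z):
    o,d=ray(m,px); return o+d*(z-o[2])/d[2]
def proj(m,P):
    T=m["camera_from_world"];c=T[:3,:3]@P+T[:3,3];u=m["camera_matrix"]@[c[0],-c[1],-c[2]];return u[:2]/u[2]
def blobs(im,lo,hi,a=8):
    hsv=cv2.cvtColor(im,cv2.COLOR_BGR2HSV);M=cv2.inRange(hsv,lo,hi)
    n,l,s,c=cv2.connectedComponentsWithStats(M)
    return [(s[i],c[i],np.argwhere(l==i)[:,::-1]) for i in range(1,n) if s[i][4]>=a]
E
python3 - <<'E'
from h import *
t=cv2.imread("pics/top0.png");s=cv2.imread("pics/side0.png")
mt=camera_model("top");ms=camera_model("side")
for lo,hi,nm in(((0,150,90),(5,255,255),'red'),((105,150,60),(125,255,255),'blue')):
    for st,c,p in blobs(t,lo,hi,40):
        if 300<c[0]<400 and 180<c[1]<250:
            r=cv2.minAreaRect(p.astype(np.float32)); print(nm,st,c,r, onz(mt,c,.018))
for nm,im,x in(('t',t,(235,300,160,225)),('s',s,(230,290,175,225))):
    c=im[x[2]:x[3],x[0]:x[1]]
    for st,cc,p in blobs(c,(5,90,80),(20,255,255),5): print(nm,st[:5]+[x[0],x[2],0,0,0],cc+[x[0],x[2]])
    cv2.imwrite(f"pics/c_{nm}.png",cv2.resize(c,None,fx=6,fy=6,interpolation=cv2.INTER_CUBIC))
a=cv2.imread("pics/c_t.png");b=cv2.imread("pics/c_s.png");h=max(a.shape[0],b.shape[0])
pad=lambda q:cv2.copyMakeBorder(q,0,h-q.shape[0],0,0,cv2.BORDER_CONSTANT)
cv2.imwrite("pics/c.png",np.hstack([pad(a),pad(b)]))
E
```

```text
red [314 196  23  30 213] [325.18779343 210.5399061 ] ((325.2416076660156, 210.63087463378906), (33.58850860595703, 6.39000940322876), 55.00798034667969) [0.43323514 0.09211066 0.018     ]
blue [367 192  17  33 210] [374.93333333 207.95238095] ((375.0, 207.99998474121094), (33.4251594543457, 6.313641548156738), 68.19859313964844) [ 0.4423085  -0.07931181  0.018     ]
t [255 171  16  13  48] [261.79166667 175.95833333]
t [276 199  13  10  31] [280.77419355 202.67741935]
s [243 178   7  12  35] [244.94285714 184.34285714]
s [270 188   7   9  25] [271.8  193.24]
```

View pics/c.png

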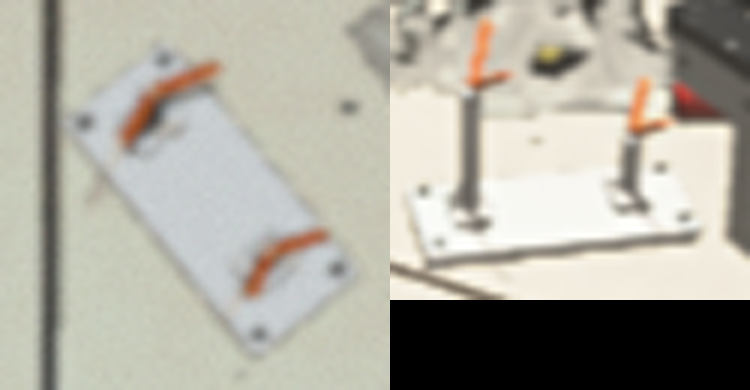

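The crop shows the high fork's tips at top-image (256.3,183.3) and (270.8,171.3), and the low fork's at (276.7,208.8) and (289.2,199.3). The side view shows the same two forks on their posts.

Run:
```python
from h import *
mt=camera_model("top");ms=camera_model("side")
c=lambda x,y:(235+(x+.5)/6-.5,160+(y+.5)/6-.5)
H=[onz(mt,c(*p),.1365) for p in((128,140),(215,68))]; L=[onz(mt,c(*p),.0873) for p in((250,293),(325,236))]
print("widths",np.linalg.norm(H[0]-H[1]),np.linalg.norm(L[0]-L[1]))
h=(H[0]+H[1])/2;l=(L[0]+L[1])/2; print(h,l,np.linalg.norm((h-l)[:2]),"exp .103")
a=np.arctan2(*(h-l)[[1,0]]);print("rest yaw",a,[np.arctan2(v[1],v[0])-np.pi/2 for v in(H[0]-H[1],L[0]-L[1])])
u=np.array([np.cos(a),np.sin(a)]);print("seat",h[:2]-.0326*u,l[:2]+.0706*u)
# plate corners bolts
b=[onz(mt,c(*p),.008) for p in((85,120),(163,60),(337,268),(258,333))];b=np.array(b)
print("plate c",b.mean(0),"yaw",np.arctan2(*((b[0]+b[1]-b[2]-b[3])[[1,0]])))
# red/blue axis
t=cv2.imread("pics/top0.png")
for lo,hi,w in(((0,150,90),(5,255,255),(300,350)),((105,150,60),(125,255,255),(351,400))):
    for st,cc,p in blobs(t,lo,hi,40):
        if w[0]<cc[0]<w[1] and 180<cc[1]<250:
            P=np.array([onz(mt,q,.018)[:2] for q in p]);m=P.mean(0);U,S,V=np.linalg.svd(P-m);v=V[0]*np.sign(V[0,0])
            e=(P-m)@v;print("driver",m,"mid",m+v*(e.max()+e.min())/2,np.ptp(e),np.arctan2(v[1],v[0]))
print(get_obs()["ee_rot"], get_obs()["tool_pos"])
```

```text
widths 0.06121510517162026 0.052233697070953385
[0.52764264 0.3067459  0.1365    ] [0.44747499 0.24266853 0.0873    ] 0.1026292392418006 exp .103
rest yaw 0.6743091927896399 [np.float64(0.7003181687712265), np.float64(0.6513198418109081)]
seat [0.50217753 0.28639184] [0.50262337 0.2867482 ]
plate c [0.49980081 0.28325031 0.008     ] yaw 0.6800082394931222
driver [0.43332887 0.09216983] mid [0.43313049 0.09203869] 0.1147356393608934 0.584098767993337
driver [ 0.44242373 -0.07927403] mid [ 0.44245344 -0.07926397] 0.11461071319016353 0.32645226605349686
[-3.13965691e+00 -2.16976859e-04  2.67481790e+00] [0.24725702 0.49077286 0.21845352]
```

>>> servo_tool(
  targets=[
    [-4.3, -3.4, 0, 10],
    [-8.6, -6.8, 0, 20],
    [-13, -10.2, 0, 30],
    [-17.3, -13.6, 0, 40],
    [-21.6, -17, 0, 50],
    [-26, -20.5, 0, 60],
    [-30.3, -24, 0, 70],
    [-34.6, -27.3, 0, 80],
  ],
)

```text
time: 1.1
tool_pos: [0.4338, 0.0899, 0.2191]
ee_rot: [-3.141, -0.0, 1.273]
wrist_force: [0.2, -0.3, -0.3]
width: 0.0938
finger_force: 0.0
```

>>> servo_tool(
  targets=[
    [0, 0, 0, 10],
    [0, 0, 0, 20],
    [0, 0, 0, 30],
    [0, 0, 0, 39.8],
    [0, 0, 0, 39.8],
    [0, 0, 0, 39.8],
  ],
)

```text
time: 1.85
tool_pos: [0.4335, 0.0917, 0.2192]
ee_rot: [-3.141, 0.0, 0.586]
wrist_force: [0.1, 0.0, 0.1]
width: 0.0942
finger_force: 0.0
```

Run:
```python
from h import *
o=get_obs();print(o["tool_pos"],o["ee_rot"],o["joint_positions"],o["time"])
m=camera_model("wrist");w=snapshot("wrist");cv2.imwrite("pics/w1.png",w)
for z in(.018,.022):
  for st,cc,p in blobs(w,(0,150,70),(5,255,255),300):
    P=np.array([onz(m,q,z)[:2] for q in p]);q=P.mean(0);U,S,V=np.linalg.svd(P-q,full_matrices=False);v=V[0]*np.sign(V[0,0])
    e=(P-q)@v;print(st,"driver",q,"mid",q+v*(e.max()+e.min())/2,np.ptp(e),np.arctan2(v[1],v[0]))
```

```text
[0.43350035 0.09167426 0.21922071] [-3.14130216e+00  3.91500158e-04  5.86330988e-01] [ 8.02648032e-02 -1.53423424e-01  1.60486229e+00  6.47681859e-05
  1.69063703e+00  1.06473793e+00] 1.85
[ 244  109   26  109 2448] driver [0.43353786 0.09042117] mid [0.43221661 0.08954389] 0.12165912070627902 0.5861385912827719
[ 244  109   26  109 2448] driver [0.43423826 0.09090123] mid [0.43293147 0.09003355] 0.12032763771702196 0.5861385912827717
```

View pics/w1.png

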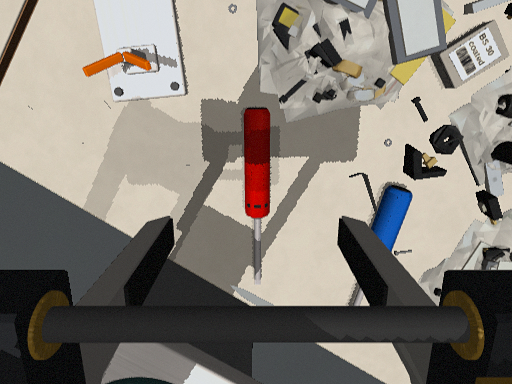

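The wrist view shows the red handle centred at (257,162) and aligned with the fingers. The blue driver and the bag are both clear of the finger paths.

>>> servo_tool(
  targets=[
    [-0.1, 0.1, 5, 0],
    [-0.1, 0.1, 10, 0],
    [-0.1, 0.1, 15, 0],
    [-0.1, 0.1, 18.5, 0],
    [-0.1, 0.1, 20.2, 0],
    [-0.1, 0.1, 20.2, 0],
    [-0.1, 0.1, 20.2, 0],
  ],
)

```text
time: 2.78
tool_pos: [0.4337, 0.0903, 0.0179]
ee_rot: [3.141, -0.001, 0.585]
wrist_force: [-0.6, 0.0, -0.5]
width: 0.0938
finger_force: 0.0
```

>>> servo_tool(
  targets=[
    [0, 0, 0, 0],
    [0, 0, 0, 0],
    [0, 0, 0, 0],
    [0, 0, 0, 0],
    [0, 0, 0, 0],
    [0, 0, 0, 0],
    [0, 0, 0, 0],
    [0, 0, 0, 0],
  ],
  claw=255,
)

```text
time: 3.78
tool_pos: [0.4334, 0.0903, 0.0175]
ee_rot: [-3.142, -0.0, 0.584]
wrist_force: [-0.3, -0.1, 0.3]
width: 0.0279
finger_force: 30.0
```

>>> servo_tool(
  targets=[
    [0, 0, -2, 0],
    [0, 0, -6, 0],
    [0, 0, -11, 0],
    [0, 0, -16, 0],
    [0, 0, -18, 0],
    [0, 0, -18, 0],
  ],
)

```text
time: 4.53
tool_pos: [0.4343, 0.0904, 0.1992]
ee_rot: [3.14, -0.004, 0.584]
wrist_force: [0.7, 0.0, -1.3]
width: 0.0275
finger_force: 30.0
```

>>> servo_tool(
  targets=[
    [3, -2.3, 0, -1],
    [6, -4.6, 0, -2],
    [9, -6.9, 0, -3],
    [12, -9.2, 0, -4],
    [15, -11.5, 0, -5],
    [16.4, -12.6, 0, -5.2],
    [16.4, -12.6, 0, -5.2],
    [16.4, -12.6, 0, -5.2],
  ],
)

```text
time: 5.52
tool_pos: [0.5004, 0.2847, 0.197]
ee_rot: [3.141, 0.001, 0.674]
wrist_force: [0.3, -0.1, -1.4]
width: 0.0279
finger_force: 30.0
```

Run:
```python
from h import *
o=get_obs();print(o["tool_pos"],o["ee_rot"],o["time"],o["width"],o["finger_force"])
w=snapshot("wrist");s=snapshot("side")
c=cv2.resize(s[110:230,200:330],None,fx=3,fy=3,interpolation=cv2.INTER_CUBIC)
c=cv2.copyMakeBorder(c,0,24,0,0,cv2.BORDER_CONSTANT)
cv2.imwrite("pics/p1.png",np.hstack([c,cv2.resize(w,None,fx=.8,fy=1)]))
```

```text
[0.50038267 0.28468677 0.19702412] [3.14135761e+00 1.42948755e-03 6.73703037e-01] 5.525 0.027929125181606423 29.986838351469487
```

View pics/p1.png

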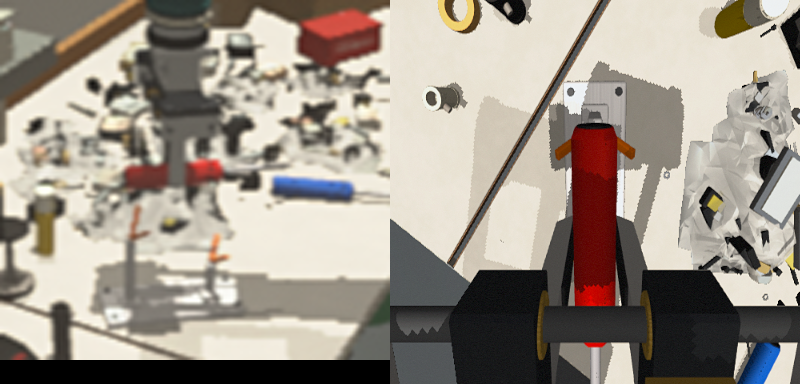

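The handle is held level over the rest, and the fork tips at (558,152) and (634,152) straddle its centre at (595,150).

>>> servo_tool(
  targets=[
    [0, 0, 2, 0],
    [0, 0, 4, 0],
    [0, 0, 5.5, 0],
    [0, 0, 5.7, 0],
    [0, 0, 5.7, 0],
  ],
)

```text
time: 6.25
tool_pos: [0.501, 0.2857, 0.1411]
ee_rot: [3.141, -0.001, 0.674]
wrist_force: [0.4, -0.5, 0.2]
width: 0.0277
finger_force: 30.0
```

>>> servo_tool(
  targets=[
    [0, 0, 0.3, 0],
    [0, 0, 0.6, 0],
    [0, 0, 0.9, 0],
    [0, 0, 1.1, 0],
    [0, 0, 1.3, 0],
    [0, 0, 1.5, 0],
  ],
)

```text
time: 7.0
tool_pos: [0.501, 0.2855, 0.1257]
ee_rot: [3.141, -0.0, 0.674]
wrist_force: [-0.1, -2.8, 3.2]
width: 0.0276
finger_force: 30.0
```

>>> servo_tool(
  targets=[
    [0, 0, 0.2, 0],
    [0, 0, 0.4, 0],
    [0, 0, 0.6, 0],
    [0, 0, 0.8, 0],
    [0, 0, 1.0, 0],
    [0, 0, 1.2, 0],
    [0, 0, 1.3, 0],
    [0, 0, 1.3, 0],
  ],
)

```text
time: 8.0
tool_pos: [0.5012, 0.286, 0.1127]
ee_rot: [3.141, -0.001, 0.675]
wrist_force: [2.7, -3.6, 1.2]
width: 0.0276
finger_force: 30.0
```

Run:
```python
from h import *
o=get_obs();print(o["tool_pos"],o["wrist_force"],o["time"],o["width"])
w=snapshot("wrist");s=snapshot("side")
c=cv2.resize(s[130:210,205:305],None,fx=4,fy=4,interpolation=cv2.INTER_CUBIC)
c=cv2.copyMakeBorder(c,0,64,0,0,cv2.BORDER_CONSTANT)
cv2.imwrite("pics/p2.png",np.hstack([c,cv2.resize(w,None,fx=.78,fy=1)]))
```

```text
[0.50122768 0.2859834  0.11265967] [ 2.74404933 -3.61471607  1.23052425] 8.0 0.02760854258557737
```

View pics/p2.png

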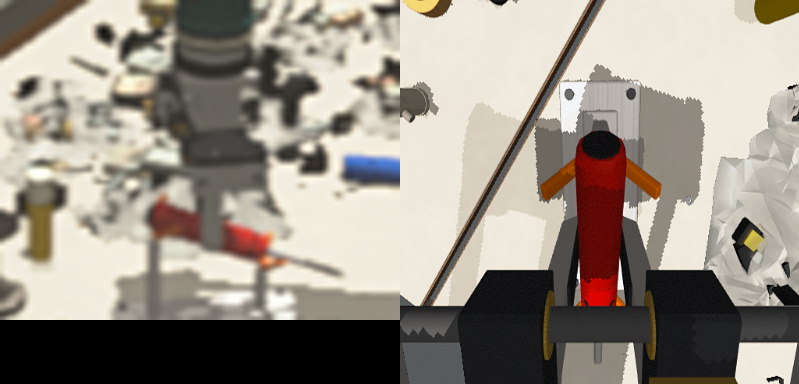

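The driver has pivoted nose-down: the shank is dropping into the low fork at side-crop (270,260), and the handle is in the high fork at wrist-crop (600,190). A small side force calls for a 1 mm shift in y.

>>> servo_tool(
  targets=[
    [0, 0.1, 0, 0],
    [0, 0.1, 0.1, 0],
    [0, 0.1, 0.2, 0],
    [0, 0.1, 0.3, 0],
    [0, 0.1, 0.3, 0],
    [0, 0.1, 0.3, 0],
  ],
)

```text
time: 8.85
tool_pos: [0.5012, 0.2853, 0.1095]
ee_rot: [-3.141, -0.0, 0.675]
wrist_force: [1.5, -1.2, 2.7]
width: 0.0276
finger_force: 30.0
```

>>> servo_tool(
  targets=[
    [0, 0, 0.1, 0],
    [0, 0.05, 0.2, 0],
    [0, 0.05, 0.2, 0],
    [0, 0.05, 0.2, 0],
  ],
)

```text
time: 9.35
tool_pos: [0.5013, 0.285, 0.1074]
ee_rot: [-3.141, 0.0, 0.675]
wrist_force: [-0.2, 1.6, 4.5]
width: 0.0275
finger_force: 30.0
```

Run:
```python
from h import *
o=get_obs();print(o["tool_pos"],o["wrist_force"],o["wrist_torque"],o["time"])
w=snapshot("wrist");s=snapshot("side")
c=cv2.resize(s[160:210,225:300],None,fx=6,fy=6,interpolation=cv2.INTER_CUBIC)
w=w[110:384,100:412]
w=cv2.copyMakeBorder(w,0,26,0,0,cv2.BORDER_CONSTANT)
cv2.imwrite("pics/p3.png",np.hstack([c,w]))
```

```text
[0.5013186  0.2849644  0.10735291] [-0.24874705  1.61613412  4.52479899] [ 0.22354974 -0.00222829  0.02802763] 9.35
```

View pics/p3.png

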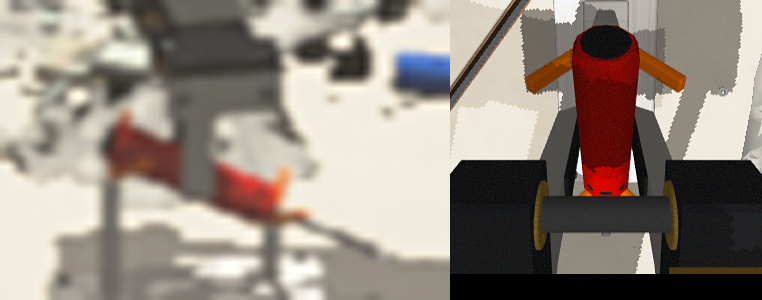

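The driver lies in both forks, with its tip at about side pixel (287.5,202) and its butt at about (243.5,185). I'll compare these with the projected seat axis.

Run:
```python
from h import *
m=camera_model("side")
u=np.array([np.cos(.675),np.sin(.675),0]);S=np.array([.5024,.2866,.105])
for ang in(20,25,30):
  a=np.radians(ang);e=u*np.cos(a)+np.array([0,0,np.sin(a)])
  for d in(0,.005): print(ang,d,[proj(m,S+e*(x+d)).round(1) for x in(.06,-.06,-.15)])
```

```text
20 0 [array([241.6, 185.3]), array([270.6, 192. ]), array([291.3, 196.9])]
20 0.005 [array([240.4, 185. ]), array([269.4, 191.8]), array([290.2, 196.6])]
25 0 [array([242.2, 184.1]), array([270. , 193.2]), array([289.8, 199.6])]
25 0.005 [array([241. , 183.7]), array([268.9, 192.8]), array([288.7, 199.3])]
30 0 [array([242.8, 183. ]), array([269.3, 194.2]), array([288.1, 202.3])]
30 0.005 [array([241.7, 182.5]), array([268.3, 193.8]), array([287.1, 201.8])]
```

The tip and butt match the 30° seat to about 2 mm, so I'll release and retreat.

>>> servo_tool(
  targets=[
    [0, 0, 0, 0],
    [0, 0, 0, 0],
    [0, 0, 0, 0],
    [0, 0, 0, 0],
    [0, 0, 0, 0],
    [0, 0, 0, 0],
    [0, 0, 0, 0],
    [0, 0, 0, 0],
  ],
  claw=0,
)

```text
time: 10.45
tool_pos: [0.5017, 0.2847, 0.1075]
ee_rot: [-3.142, -0.0, 0.675]
wrist_force: [-0.6, -0.2, 0.1]
width: 0.0938
finger_force: 0.0
```

>>> servo_tool(
  targets=[
    [0, 0, -1, 0],
    [0, 0, -4, 0],
    [0, 0, -8, 0],
    [0, 0, -12, 0],
    [0, 0, -15, 0],
    [0, 0, -15, 0],
    [0, 0, -15, 0],
  ],
)

```text
time: 11.32
tool_pos: [0.5013, 0.2845, 0.2563]
ee_rot: [-3.141, 0.002, 0.675]
wrist_force: [-0.3, 0.1, -0.8]
width: 0.0942
finger_force: 0.0
```

Run:
```python
from h import *
w=snapshot("wrist");s=snapshot("side")
c=cv2.resize(s[160:210,225:300],None,fx=6,fy=6,interpolation=cv2.INTER_CUBIC)
w=w[110:384,100:412]
w=cv2.copyMakeBorder(w,0,26,0,0,cv2.BORDER_CONSTANT)
cv2.imwrite("pics/p4.png",np.hstack([c,w]))
```

```text
(no output)
```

View pics/p4.png

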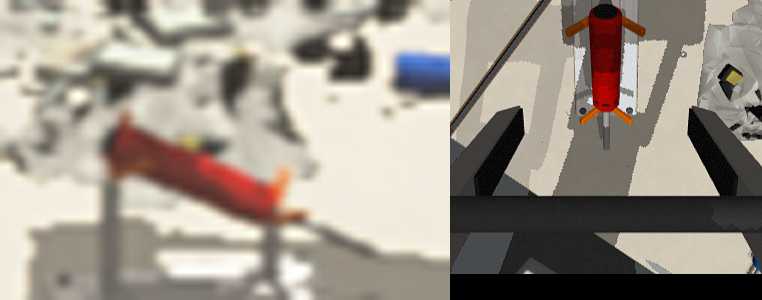

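The released driver rests in both forks. Its handle front is at the low fork (wrist crop (605,105)), its shank runs through the V, and the gripper is clear.

```bash
python3 -c "
from bench import *
print(close_job())"
```

```text
the job is handed in; nothing more can be done
None
```

The red-handled screwdriver is released in the sloping rest, lying in both V forks at about 30°, handle uphill with its front close to the low fork. The blue one was not touched, and the job was handed in at about 11.4 s.

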